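Put the colour-reference tiles away in the drawer, cork between them

ROBOT

A 6-joint arm with a two-finger parallel gripper is mounted at the origin on the work surface. World frame = base frame: x ahead of the robot, y to its left, z up, the work surface at z = 0. Lengths are in m, angles in degrees, forces in N, time in s.
With the tool pointing down it reaches from about 0.325 to 0.85 m from the base axis. Payload 15.5 kg.
Tool frame: the origin (TCP) lies midway between the tips of the shut fingers; the grasp point (between the pads) lies 19 mm behind it; z points along the fingers, y is the line along which they close (so a half turn about z gives the same grasp; the last joint's range is limited). The gripper opens to 91 mm and grips with 3 to 60 N. Pads are 32 mm wide; open, the fingers measure 118 mm over their backs; the gripper's body (76 mm by 178 mm) begins 60 mm behind the grasp point.
Start: joints at [-74.341, 28.281, 77.091, -0, 74.628, -5.472], TCP at [0.225, -0.583, 0.214] pointing down, gripper open.
Joint ranges: [-166.48, 166.48], [-47.26, 123.95], [12.59, 153.08], [-70.14, 250.14], [6.76, 159.57], [-176.63, 176.63]. Speed limits (degrees/s): [108.29, 108.29, 147.25, 172.46, 172.46, 172.46].

INTERFACE

Orientations are given as a 3x3 rotation matrix whose columns are the frame's x, y, z axes.
In Python, from bench import ctrl gives the robot as it stands. The module is installed in compiled form; this text tells all that it offers. Calls block until the motion is done:
- ctrl.goto(position, orientation): joint-space move of the TCP to a pose.
- ctrl.move_l(position, vel=0.15, ori=None, contact_N=None): straight line of the TCP; ori=None keeps the orientation; vel is the mean speed in m/s. With contact_N (N) it stops when the force on the tool has changed by that much, and returns True; else False.
- ctrl.movej(angles): joint-space move.
- ctrl.command_gripper(opening): opening from 0.0 (shut) to 1.0 (fully open); the grip force is fixed at half the most; returns when the fingers have stopped.
- ctrl.sleep(seconds).
- ctrl.ik(position, orientation): joint angles nearest the present ones, or None.
- ctrl.read_camera(name): name is "side" or "top" or "wrist"; returns the picture (480x640x3 uint8, blue, green, red); there is no depth.
- ctrl.camera_params(name): a dict with "fx", "fy", "cx", "cy" (pixels), "D" ([k1, k2, p1, p2, k3] as OpenCV has them; the pictures are not rectified), "pose" (4x4, takes a point from camera to world coordinates); the wrist camera has in their place "T_tool_cam" (4x4, takes a point from camera to tool coordinates, whose origin is the TCP and whose axes are the flange's). Camera axes: x right, y up, looking along -z (the intrinsics and any distortion apply to the point x, -y, -z); pixel columns grow to the right and rows downward; lengths in m; the calibration is good to about 2 mm. A picture is of the moment at which its call begins: read the wrist's pose just before it. camera_params takes no time and is no camera call.
A pose or a line that the arm cannot do raises ctrl.MotionError and nothing moves.
- ctrl.sign_off(): hands the job in; it is judged then, once.
Readings, each from a call of its own:
- ctrl.current_t(): time.
- ctrl.current_q(): joint angles.
- ctrl.current_dq(): joint speeds.
- ctrl.current_effort(): joint torques, N m.
- ctrl.current_tool_pos(): TCP position.
- ctrl.current_eef_rot(): TCP orientation.
- ctrl.current_contact_force(): force on the tool from outside, world axes, zero at the start.
- ctrl.current_wrist_torque(): the same for the moment, N m.
- ctrl.current_grip_width(): opening from 0.0 (shut) to 1.0 (fully open).
- ctrl.current_grasp_force(): force on a finger pad.
Only numpy, scipy, OpenCV 4.12 (cv2) and the standard library are available. Lean on these libraries where they do the work, as an engineer would, in place of code of your own. Each camera call takes 0.05 s, during which the arm holds its last target. There are 200 camera calls.

TASK

Put the ceramic reference tiles away: pull the cabinet drawer right out to its stop, then stack all the tiles flat, glaze up, on the dark felt pad in the drawer, between its guide pins, long sides along the drawer, in any order, laying one cork sheet on every tile, so that no two tiles touch and the top one is covered too. Push the drawer fully shut; leave any spare sheet lying on the bench, and do not disturb the mouse, the bottle or the beaker.

Things in the scene. Friction and masses are not known exactly. Their poses are not given: they have to be found in the camera images.
- tile_green: Green glazed ceramic colour-reference tile with an unglazed white underside: a slab 84 mm long (its x), 54 mm wide (its y), 10 mm thick, about 110 g, on the bench, glaze up. Origin at the centre of its underside, z up. It may be absent (then None).
- tile_red: Red glazed ceramic colour-reference tile with an unglazed white underside: a slab 84 mm long (its x), 54 mm wide (its y), 10 mm thick, about 110 g, on the bench, glaze up. Origin at the centre of its underside, z up. It may be absent (then None).
- tile_blue: Blue glazed ceramic colour-reference tile with an unglazed white underside: a slab 84 mm long (its x), 54 mm wide (its y), 10 mm thick, about 110 g, on the bench, glaze up. Origin at the centre of its underside, z up. It may be absent (then None).
- sheet0: Stiff brown cork separator sheet: 96 mm long (its x), 64 mm wide (its y), 5 mm thick, about 30 g, loose on the bench. Origin at the centre of its underside, z up. The three sheets are alike.
- sheet1: Stiff brown cork separator sheet: 96 mm long (its x), 64 mm wide (its y), 5 mm thick, about 30 g, loose on the bench. Origin at the centre of its underside, z up. The three sheets are alike.
- sheet2: Stiff brown cork separator sheet: 96 mm long (its x), 64 mm wide (its y), 5 mm thick, about 30 g, loose on the bench. Origin at the centre of its underside, z up. The three sheets are alike.
- drawer (a joint): Drawer of the low grey steel cabinet (300 mm deep, 270 wide, 100 high, fixed to the bench, white drawer front towards the robot). 0 = shut, 0.200 m = out at its stop. Slides level along the handle's -x, stays where left, rubs with about 2 N plus 4 N per m/s; may start up to 30 mm ajar. Inside 240 mm wide, its side walls rise 43 mm and its front 73 mm above the pad; pins are 44 mm.
- handle (a point): Middle of the level steel bar handle (11 mm thick, 120 long along y, 35 before the drawer front, 76 above the bench, stalks 51 mm either side). x points into the drawer, z up. The top centre of the dark felt pad (124 x 92 mm) is 152 mm along +x and 55 mm below. Six upright 8 mm round-topped guide pins stand about that centre at x +-38, y +-41 and x +-57, y 0 mm: 5 mm clear of a sheet.
- mouse: Bystander: black computer mouse, 104 x 60 x 32 mm, on a teal mat on the left. Origin at the centre of its underside.
- bottle: Bystander: white plastic bottle with a red cap, 60 mm across, 145 mm high, on the right. Origin at the centre of its underside.
- beaker: Bystander: empty glass beaker, 70 mm across, 90 mm high, on the right. Origin at the centre of its underside.
Not all that is in view belongs to the job. What is shaped like the sheet2 but orange or turquoise is not meant. What is shaped like the sheet1 but blue is not meant.

How it is judged (in metres and radians):
On the way, in this order (a step that is already met when the one before it is completed fails the run):
1. the drawer is pulled out to its stop (within 8 mm) (value of joint drawer above 0.192 m), for 0.2 s.
2. with the drawer still out (over 150 mm), the whole stack is on its pad: every tile with a sheet on it (x of tile_green in the frame of handle between 0.14 and 0.164 m and y of tile_green in the frame of handle between -0.012 and 0.012 m and angle between the x axis of each of tile_green, tile_red, tile_blue and the x axis of handle, either way round below 0.25 rad and (z of tile_green in the frame of handle between -0.0574 and -0.0526 m or z of tile_green in the frame of handle between -0.0424 and -0.0376 m or z of tile_green in the frame of handle between -0.0274 and -0.0226 m) and angle between each of tile_green, tile_red, tile_blue's own z axis and vertical below 0.08 rad and (z of sheet0 in the frame of tile_green between 0.0076 and 0.0124 m or z of sheet1 in the frame of tile_green between 0.0076 and 0.0124 m or z of sheet2 in the frame of tile_green between 0.0076 and 0.0124 m) and x of tile_red in the frame of handle between 0.14 and 0.164 m and y of tile_red in the frame of handle between -0.012 and 0.012 m and (z of tile_red in the frame of handle between -0.0574 and -0.0526 m or z of tile_red in the frame of handle between -0.0424 and -0.0376 m or z of tile_red in the frame of handle between -0.0274 and -0.0226 m) and (z of sheet0 in the frame of tile_red between 0.0076 and 0.0124 m or z of sheet1 in the frame of tile_red between 0.0076 and 0.0124 m or z of sheet2 in the frame of tile_red between 0.0076 and 0.0124 m) and x of tile_blue in the frame of handle between 0.14 and 0.164 m and y of tile_blue in the frame of handle between -0.012 and 0.012 m and (z of tile_blue in the frame of handle between -0.0574 and -0.0526 m or z of tile_blue in the frame of handle between -0.0424 and -0.0376 m or z of tile_blue in the frame of handle between -0.0274 and -0.0226 m) and (z of sheet0 in the frame of tile_blue between 0.0076 and 0.0124 m or z of sheet1 in the frame of tile_blue between 0.0076 and 0.0124 m or z of sheet2 in the frame of tile_blue between 0.0076 and 0.0124 m) and ((x of sheet0 in the frame of handle between 0.14 and 0.164 m and y of sheet0 in the frame of handle between -0.012 and 0.012 m and angle between the x axis of sheet0 and the x axis of handle, either way round below 0.25 rad and (z of sheet0 in the frame of handle between -0.0474 and -0.0426 m or z of sheet0 in the frame of handle between -0.0324 and -0.0276 m or z of sheet0 in the frame of handle between -0.0174 and -0.0126 m) and angle between sheet0's own z axis and vertical below 0.08 rad) or height (world z) of sheet0 below 0.01 m) and ((x of sheet1 in the frame of handle between 0.14 and 0.164 m and y of sheet1 in the frame of handle between -0.012 and 0.012 m and angle between the x axis of sheet1 and the x axis of handle, either way round below 0.25 rad and (z of sheet1 in the frame of handle between -0.0474 and -0.0426 m or z of sheet1 in the frame of handle between -0.0324 and -0.0276 m or z of sheet1 in the frame of handle between -0.0174 and -0.0126 m) and angle between sheet1's own z axis and vertical below 0.08 rad) or height (world z) of sheet1 below 0.01 m) and ((x of sheet2 in the frame of handle between 0.14 and 0.164 m and y of sheet2 in the frame of handle between -0.012 and 0.012 m and angle between the x axis of sheet2 and the x axis of handle, either way round below 0.25 rad and (z of sheet2 in the frame of handle between -0.0474 and -0.0426 m or z of sheet2 in the frame of handle between -0.0324 and -0.0276 m or z of sheet2 in the frame of handle between -0.0174 and -0.0126 m) and angle between sheet2's own z axis and vertical below 0.08 rad) or height (world z) of sheet2 below 0.01 m) and value of joint drawer above 0.15 m), for 0.3 s.
At the end, for the whole second after the job is handed in: Drawer shut within 6 mm. On the pad, upwards: tile, sheet, tile, sheet.., a sheet on every tile; all flat, glaze up, heights within 2.4 mm, centred within 12 mm both ways, long sides along the drawer within 0.25 rad. Spare sheets on the bench. All still (x of tile_green in the frame of handle between 0.14 and 0.164 m and y of tile_green in the frame of handle between -0.012 and 0.012 m and angle between the x axis of each of tile_green, tile_red, tile_blue and the x axis of handle, either way round below 0.25 rad and (z of tile_green in the frame of handle between -0.0574 and -0.0526 m or z of tile_green in the frame of handle between -0.0424 and -0.0376 m or z of tile_green in the frame of handle between -0.0274 and -0.0226 m) and angle between each of tile_green, tile_red, tile_blue's own z axis and vertical below 0.08 rad and (z of sheet0 in the frame of tile_green between 0.0076 and 0.0124 m or z of sheet1 in the frame of tile_green between 0.0076 and 0.0124 m or z of sheet2 in the frame of tile_green between 0.0076 and 0.0124 m) and x of tile_red in the frame of handle between 0.14 and 0.164 m and y of tile_red in the frame of handle between -0.012 and 0.012 m and (z of tile_red in the frame of handle between -0.0574 and -0.0526 m or z of tile_red in the frame of handle between -0.0424 and -0.0376 m or z of tile_red in the frame of handle between -0.0274 and -0.0226 m) and (z of sheet0 in the frame of tile_red between 0.0076 and 0.0124 m or z of sheet1 in the frame of tile_red between 0.0076 and 0.0124 m or z of sheet2 in the frame of tile_red between 0.0076 and 0.0124 m) and x of tile_blue in the frame of handle between 0.14 and 0.164 m and y of tile_blue in the frame of handle between -0.012 and 0.012 m and (z of tile_blue in the frame of handle between -0.0574 and -0.0526 m or z of tile_blue in the frame of handle between -0.0424 and -0.0376 m or z of tile_blue in the frame of handle between -0.0274 and -0.0226 m) and (z of sheet0 in the frame of tile_blue between 0.0076 and 0.0124 m or z of sheet1 in the frame of tile_blue between 0.0076 and 0.0124 m or z of sheet2 in the frame of tile_blue between 0.0076 and 0.0124 m) and ((x of sheet0 in the frame of handle between 0.14 and 0.164 m and y of sheet0 in the frame of handle between -0.012 and 0.012 m and angle between the x axis of sheet0 and the x axis of handle, either way round below 0.25 rad and (z of sheet0 in the frame of handle between -0.0474 and -0.0426 m or z of sheet0 in the frame of handle between -0.0324 and -0.0276 m or z of sheet0 in the frame of handle between -0.0174 and -0.0126 m) and angle between sheet0's own z axis and vertical below 0.08 rad) or height (world z) of sheet0 below 0.01 m) and ((x of sheet1 in the frame of handle between 0.14 and 0.164 m and y of sheet1 in the frame of handle between -0.012 and 0.012 m and angle between the x axis of sheet1 and the x axis of handle, either way round below 0.25 rad and (z of sheet1 in the frame of handle between -0.0474 and -0.0426 m or z of sheet1 in the frame of handle between -0.0324 and -0.0276 m or z of sheet1 in the frame of handle between -0.0174 and -0.0126 m) and angle between sheet1's own z axis and vertical below 0.08 rad) or height (world z) of sheet1 below 0.01 m) and ((x of sheet2 in the frame of handle between 0.14 and 0.164 m and y of sheet2 in the frame of handle between -0.012 and 0.012 m and angle between the x axis of sheet2 and the x axis of handle, either way round below 0.25 rad and (z of sheet2 in the frame of handle between -0.0474 and -0.0426 m or z of sheet2 in the frame of handle between -0.0324 and -0.0276 m or z of sheet2 in the frame of handle between -0.0174 and -0.0126 m) and angle between sheet2's own z axis and vertical below 0.08 rad) or height (world z) of sheet2 below 0.01 m) and linear speed of each of tile_green, tile_red, tile_blue, sheet0, sheet1, sheet2 below 0.02 m/s and value of joint drawer below 0.006 m); the robot touches nothing.
It fails at once if the mouse is pushed over 30 mm away or tipped over (distance of mouse from where it was at the start of the episode above 0.03 m or angle between mouse's own z axis and vertical above 0.5 rad).
It fails at once if the bottle is pushed over 30 mm away or tipped over (distance of bottle from where it was at the start of the episode above 0.03 m or angle between bottle's own z axis and vertical above 0.5 rad).
It fails at once if the beaker is pushed over 30 mm away or tipped over (distance of beaker from where it was at the start of the episode above 0.03 m or angle between beaker's own z axis and vertical above 0.5 rad).
Of tile_green, tile_red, tile_blue only 2 to 3 are there at a start; the rules pass over those that are not, and their reading is None.
At some moment in a run one of tile_green, tile_red, tile_blue, sheet0, sheet1, sheet2 may be knocked a few centimetres aside while the robot is not near it.
It also fails if it takes over 210 s, if anything falls off the work surface, if the arm or the gripper's body presses on something with over 40 N, if the wrist force passes 120 N, or if a joint passes its speed limit or range.

## Working session

There is one attempt and no reset: what is moved stays moved. The work goes in short steps, each a Python script; the robot and the scene stay as the last script left them, time stands still between calls to the robot, and variables do not carry over. Pictures are saved under pics/ and viewed, at most 14 in all, crops included, and the job is handed in when it is done.

```bash
mkdir -p pics; python3 - <<'E'
from bench import ctrl
import cv2, numpy as np
for n in ("top","side"):
    cv2.imwrite(f"pics/{n}0.png",ctrl.read_camera(n))
    p=ctrl.camera_params(n); print(n,p["fx"],p["fy"],p["cx"],p["cy"],p["D"]); print(np.round(p["pose"],4).tolist())
p=ctrl.camera_params("wrist"); print({k:np.round(v,4).tolist() for k,v in p.items()})
print(ctrl.current_tool_pos(), np.round(ctrl.current_eef_rot(),3).tolist(), ctrl.current_t(), ctrl.current_contact_force())
E
```

```text
top 480.12165072878133 480.12165072878133 319.2190039403991 238.78767295677238 [0.00247353 0.         0.         0.         0.        ]
[[-0.0007, 0.9899, -0.1415, 0.309], [-0.9999, 0.001, 0.0117, 0.011], [0.0117, 0.1415, 0.9899, 1.5096], [0.0, 0.0, 0.0, 1.0]]
side 473.49406580684325 473.49406580684325 320.17839273812115 235.9256819486922 [-0.00387222  0.          0.          0.          0.        ]
[[-0.9339, 0.2798, -0.2227, 0.2747], [-0.3575, -0.7176, 0.5977, 0.6592], [0.0074, 0.6378, 0.7702, 0.9151], [0.0, 0.0, 0.0, 1.0]]
{'fx': 403.7679, 'fy': 403.7679, 'cx': 319.5853, 'cy': 237.4979, 'D': [-0.0636, 0.0, 0.0, 0.0, 0.0], 'T_tool_cam': [[-0.0005, 0.9567, 0.291, 0.0823], [1.0, 0.0004, 0.0002, -0.0008], [0.0, 0.291, -0.9567, -0.1709], [0.0, 0.0, 0.0, 1.0]]}
[ 0.2252239  -0.58264683  0.21339716] [[0.933, 0.36, -0.0], [0.36, -0.933, 0.001], [0.0, -0.001, -1.0]] 0.1 [-0.45877883 -0.3449072   0.18370042]
```

View pics/top0.png

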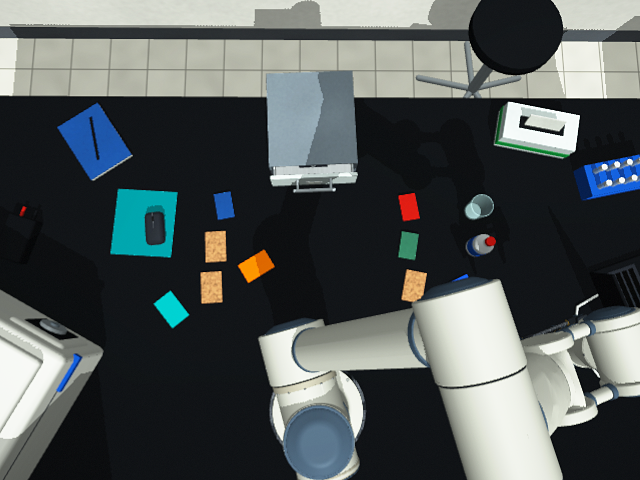

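View pics/side0.png

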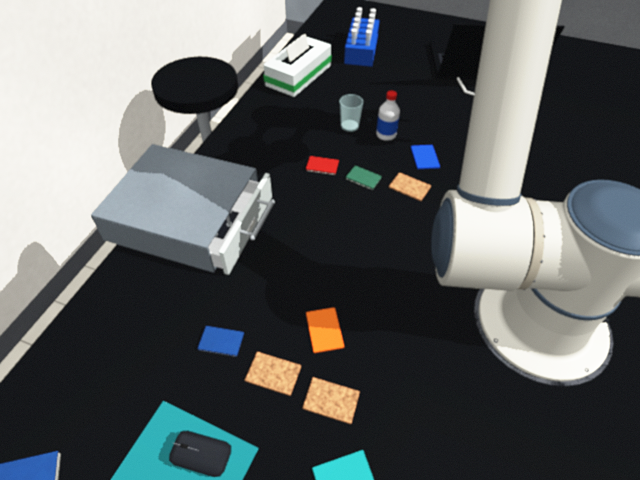

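Top view: the cork sheets are at (215,246), (211,287) and (414,286). The tiles are red (409,207), green (408,246) and blue, either (223,206) or the partly hidden (462,280). Orange (256,266) and turquoise (171,309) are decoys. The handle is near (314,187), and the mouse, bottle and beaker are visible. Sizes should show which blue is the tile.

```bash
cat > h.py <<'E'
from bench import ctrl
import cv2, numpy as np
def cam(name):
    """calibration with the pose of the moment (camera to world, OpenCV axes)"""
    p=ctrl.camera_params(name)
    if name=="wrist":
        T=np.eye(4); T[:3,:3]=ctrl.current_eef_rot(); T[:3,3]=ctrl.current_tool_pos(); T=T@p["T_tool_cam"]
    else: T=np.array(p["pose"])
    K=np.array([[p["fx"],0,p["cx"]],[0,p["fy"],p["cy"]],[0,0,1]])
    return K,np.array(p["D"],float),T@np.diag([1,-1,-1,1])
def shot(name):
    c=cam(name); return ctrl.read_camera(name),c
def to_plane(uv,c,z):
    K,D,T=c
    n=cv2.undistortPoints(np.asarray(uv,float).reshape(-1,1,2),K,D)[:,0]
    d=np.c_[n,np.ones(len(n))]@T[:3,:3].T
    return (T[:3,3]+d*((z-T[2,3])/d[:,2])[:,None])[:,:2]
def to_px(P,c):
    K,D,T=c; W=np.linalg.inv(T)
    return cv2.projectPoints(np.asarray(P,float).reshape(-1,3),cv2.Rodrigues(W[:3,:3])[0],W[:3,3],K,D)[0][:,0]
HSV={"red":[((0,120,60),(6,255,255)),((174,120,60),(180,255,255))],"green":[((65,60,40),(85,255,200))],
     "blue":[((102,120,60),(125,255,255))],"cork":[((6,40,90),(22,175,255))]}
TOP={"red":.010,"green":.010,"blue":.010,"cork":.005}
def find(img,c,col,z=None,amin=60):
    """rectangles of a colour: (x,y,yaw of long side,length,width,px)"""
    h=cv2.cvtColor(img,cv2.COLOR_BGR2HSV); m=sum(cv2.inRange(h,*r) for r in HSV[col])
    m=cv2.morphologyEx(m,cv2.MORPH_CLOSE,np.ones((3,3))); out=[]
    for k in cv2.findContours(m,cv2.RETR_EXTERNAL,cv2.CHAIN_APPROX_NONE)[0]:
        if cv2.contourArea(k)<amin: continue
        w=to_plane(k[:,0],c,TOP[col] if z is None else z)
        (x,y),(a,b),t=cv2.minAreaRect((w*1000).astype(np.float32))
        if a<b: a,b,t=b,a,t+90
        t=(t+90)%180-90
        out.append((x/1000,y/1000,t,a,b,tuple(k[:,0].mean(0).astype(int))))
    return out
def rot(yaw):
    """tool down; tool x at yaw degrees in the world (fingers close across it)"""
    c,s=np.cos(np.radians(yaw)),np.sin(np.radians(yaw))
    return np.array([[c,s,0],[s,-c,0],[0,0,-1.]])
E
python3 - <<'E'
from h import *
ctrl.movej([-74,-20,100,0,95,-5])
img,c=shot("top"); cv2.imwrite("pics/top1.png",img)
for col in HSV:
    for r in find(img,c,col): print(col,np.round(r[:5],3),r[5])
print("handle",to_plane([(293,190),(315,190),(337,190)],c,.076))
s,cs=shot("side")
print("handle side px of guess",to_px([[*to_plane([(315,190)],c,.076)[0],.076]],cs))
print(ctrl.current_tool_pos(),ctrl.current_t())
E
```

```text
red [  0.516  -0.548 -46.304  32.435  28.55 ] (np.int64(490), np.int64(241))
red [ 0.627 -0.292  9.626 86.289 56.965] (np.int64(408), np.int64(206))
green [  0.503  -0.286 -10.039  86.82   56.405] (np.int64(407), np.int64(245))
green [  0.839  -0.679  51.043 268.548 122.396] (np.int64(521), np.int64(140))
blue [ 1.14000e-01  7.48000e-01 -2.21380e+01  1.19708e+02  2.75470e+01] (np.int64(68), np.int64(372))
blue [  0.363  -0.438 -64.95   99.601  68.565] (np.int64(457), np.int64(289))
blue [ 0.497 -0.492 17.691 63.526 37.502] (np.int64(473), np.int64(247))
blue [ 0.631  0.297 10.921 86.37  55.505] (np.int64(223), np.int64(205))
blue [  0.726  -0.949 -78.434 227.235 113.45 ] (np.int64(610), np.int64(176))
blue [  0.844   0.721  34.341 216.658 153.736] (np.int64(93), np.int64(140))
cork [ 0.373  0.33   3.996 98.938 66.643] (np.int64(211), np.int64(286))
cork [  0.375  -0.302 -11.329  98.376  66.923] (np.int64(413), np.int64(286))
cork [ 0.5    0.32   1.887 98.553 65.794] (np.int64(215), np.int64(246))
handle [[ 0.6646731   0.07415979]
 [ 0.66482493  0.00686962]
 [ 0.66497532 -0.06049491]]
handle side px of guess [[262.27961995 218.19154929]]
[ 0.11964968 -0.20108401  0.41653781] 1.8417
```

```bash
python3 - <<'E'
import cv2
i=cv2.imread("pics/top1.png"); cv2.imwrite("pics/cab.png",cv2.resize(i[60:205,190:500],None,fx=2.5,fy=2.5))
E
```

```text
(no output)
```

View pics/top1.png

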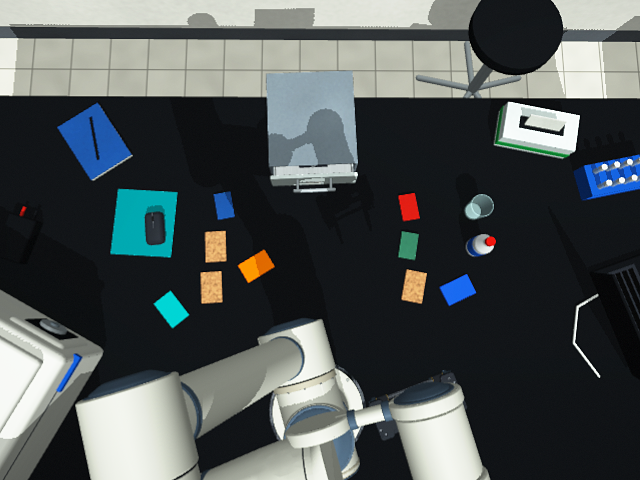

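View pics/cab.png

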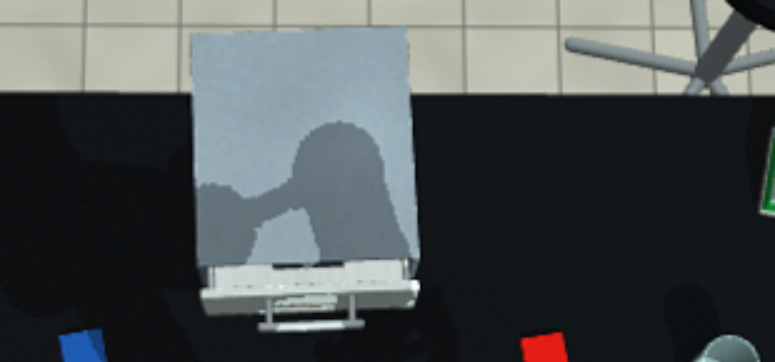

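Blue at (223,205) measures 86x55 mm, so it is the tile. Blue at (457,289) is sheet-sized and a decoy. The cork at (211,286), (413,286) and (215,246) are all sheet-sized. The crop shows the drawer slightly ajar, with the bar handle running from about (294,191) to (335,190). I'll check the handle close up with the wrist camera, which can also confirm the blue choice.

```bash
python3 - <<'E'
from h import *
ctrl.goto([0.60,0.29,0.28],rot(11))
a,c1=shot("wrist"); print(find(a,c1,"blue",amin=500))
ctrl.goto([0.655,0.007,0.27],rot(90))
b,c=shot("wrist"); cv2.imwrite("pics/w_handle.png",b); np.savez("wh.npz",K=c[0],D=c[1],T=c[2])
cv2.imwrite("pics/w_pair.png",np.hstack([cv2.resize(a,(400,300)),cv2.resize(b,(400,300))]))
print(to_px([[0.665,.067,.0815],[0.665,.007,.0815],[0.665,-.053,.0815]],c))
E
```

```text
[(0.6295656127929687, 0.2985758056640625, 10.929317474365234, 84.29911804199219, 54.83719253540039, (np.int64(316), np.int64(163)))]
[[331.70582851 143.45818455]
 [331.23422046 210.53371344]
 [330.76805039 271.80463241]]
```

View pics/w_pair.png

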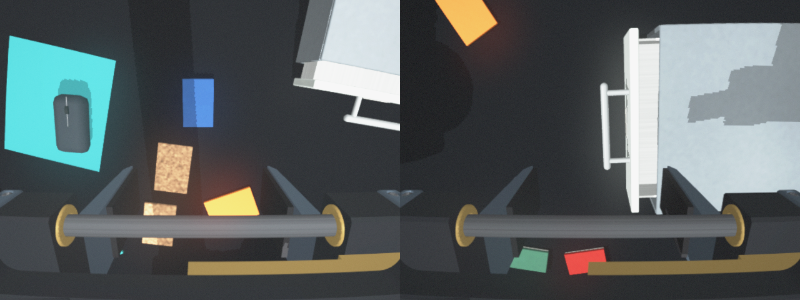

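View pics/w_handle.png

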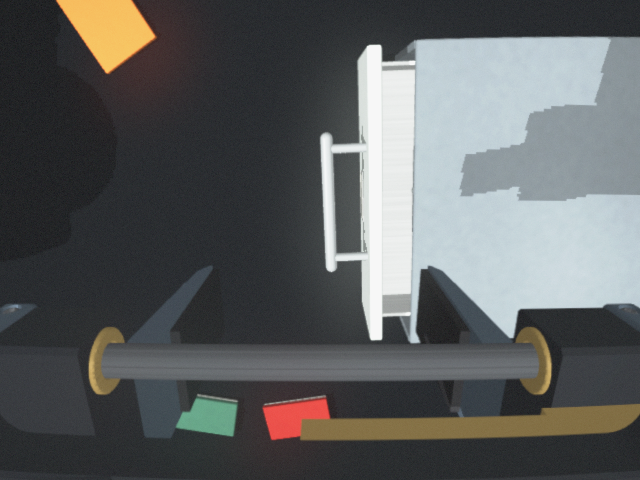

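The blue tile checks out (84x55 mm, left half of the pair). The bar handle runs from (326,136) to (331,269), tilted slightly, with the drawer about 30 mm ajar. I'll grip the bar and pull.

```bash
cat > grab.py <<'E'
from h import *
f=np.load("wh.npz"); c=(f["K"],f["D"],f["T"])
e=to_plane([(326,134),(331.3,270.5)],c,.077); m=e.mean(0); d=e[0]-e[1]
L=np.linalg.norm(d); yaw=np.degrees(np.arctan2(-d[0],d[1]))
print("bar",e,"mid",m,"len",L,"yaw",yaw)
if __name__=="__main__":
    x=np.array([np.cos(np.radians(yaw)),np.sin(np.radians(yaw))])
    R=rot(90+yaw)
    ctrl.command_gripper(0.45)          # 41 mm: 15 mm free either side, room for the inner finger
    # the bar sits midway: inner finger needs 20.5+13.5 mm > 29.5+5.5 -> just fits
    ctrl.goto([*m,0.20],R)
    hit=ctrl.move_l([*m,0.070],vel=.08,contact_N=8); print("hit",hit,ctrl.current_tool_pos())
    if not hit:
        ctrl.command_gripper(0.0); print(ctrl.current_grip_width(),ctrl.current_grasp_force(),ctrl.current_tool_pos())
E
python3 - <<'E'
import grab
E
```

```text
bar [[ 0.66007014  0.07486615]
 [ 0.66563843 -0.05344429]] mid [0.66285429 0.01071093] len 0.12843120041830877 yaw 2.4849087530308416
```

```bash
sed -i 's/command_gripper(0.45).*/command_gripper(0.30)  # 27 mm clear of bar and front/; /the bar sits midway/d; s/\[\*m,0.070\]/[*m,0.058]/' grab.py; python3 grab.py
```

```text
bar [[ 0.66007014  0.07486615]
 [ 0.66563843 -0.05344429]] mid [0.66285429 0.01071093] len 0.12843120041830877 yaw 2.4849087530308416
hit False [0.66310028 0.01067769 0.05841233]
0.11416892070496229 30.000398755073547 [0.66299335 0.01070355 0.05817746]
```

```bash
python3 - <<'E'
from grab import *
x=np.array([np.cos(np.radians(yaw)),np.sin(np.radians(yaw))])
p0=ctrl.current_tool_pos()
hit=ctrl.move_l([*(p0[:2]-x*0.215),p0[2]],vel=.08,contact_N=15)
ctrl.sleep(.4)
p=ctrl.current_tool_pos(); print("stop",hit,p,np.linalg.norm((p-p0)[:2]),ctrl.current_contact_force(),ctrl.current_t())
ctrl.command_gripper(0.30); ctrl.sleep(.2)
ctrl.move_l([p[0],p[1],.16],vel=.15)
np.save("stop.npy",p)
c=x*.152; w=p[:2]+c
ctrl.goto([*(w-x*0.06),.30],rot(yaw)); img,cc=shot("wrist"); cv2.imwrite("pics/pad.png",img)
np.savez("wp.npz",K=cc[0],D=cc[1],T=cc[2])
print("pad pred",w,to_px([[*w,.021]],cc))
n=np.array([-x[1],x[0]])
print("pins",to_px([[*(w+x*a+n*b),.065] for a,b in [(38,41),(38,-41),(-38,41),(-38,-41),(57,0),(-57,0)] for a,b in [(a/1e3,b/1e3)]],cc))
E
```

```text
bar [[ 0.66007014  0.07486615]
 [ 0.66563843 -0.05344429]] mid [0.66285429 0.01071093] len 0.12843120041830877 yaw 2.4849087530308416
stop True [0.48943064 0.00289504 0.05830819] 0.17373827084818347 [-0.43490238 -0.97631252  8.0854484 ] 12.175
pad pred [0.64128771 0.00948518] [[320.34067753 135.79346233]]
pins [[277.56142213  97.57655878]
 [363.34328695  97.64109138]
 [279.5620331  176.72691003]
 [361.16134777 176.78586814]
 [320.47705351  76.55683111]
 [320.34078871 195.35603405]]
```

View pics/pad.png

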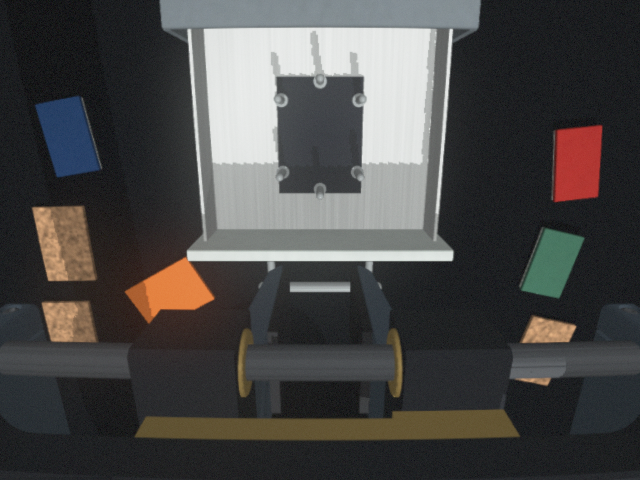

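The pad spans columns 277-364, rows 75-193, with all six pins visible and the drawer empty. Now I'll measure the pad centre and check the drawer extension from the cabinet and drawer front edges.

```bash
python3 - <<'E'
from h import *
f=np.load("wp.npz"); c=(f["K"],f["D"],f["T"]); g=cv2.imread("pics/pad.png")
m=np.zeros((480,640),np.uint8); m[60:210,240:400]=(g[60:210,240:400].max(2)<75)*255
m=cv2.morphologyEx(m,cv2.MORPH_CLOSE,np.ones((9,9)))
k=max(cv2.findContours(m,cv2.RETR_EXTERNAL,cv2.CHAIN_APPROX_NONE)[0],key=cv2.contourArea)
print(cv2.boundingRect(k)); print(cv2.minAreaRect((to_plane(k[:,0],c,.021)*1000).astype(np.float32)))
print("cab front top",to_plane([(165,27),(320,27),(478,27)],c,.100)); print("front outer top edge",to_plane([(192,259),(320,259),(450,259)],c,.060), to_plane([(192,248),(320,248),(450,248)],c,.094))
print("bar",to_plane([(290,286.5),(350,286.5)],c,.0765))
col=g[:,320].mean(1).astype(int); print(col[10:40],col[225:300])
E
```

```text
(279, 78, 83, 115)
((640.0674438476562, 10.252967834472656), (121.18688201904297, 89.24784851074219), 2.6095542907714844)
cab front top [[ 0.73075987  0.14533351]
 [ 0.73485726  0.01405234]
 [ 0.74250029 -0.11965607]]
front outer top edge [[ 0.50746864  0.14321152]
 [ 0.51376526  0.00422839]
 [ 0.51983178 -0.13695913]] [[ 0.53197709  0.13167705]
 [ 0.53762586  0.00530927]
 [ 0.54321872 -0.12305584]]
bar [[ 0.48739667  0.03489838]
 [ 0.49020226 -0.02863342]]
[137 140 140 138 137 139 133 140 136 135 137 137 139 139 131 128 125 166
 227 230 231 231 230 230 230 231 231 231 230 230] [171 171 169 167 134 121 121 121 117 122 122 123 121 122 122 122 123 122
 123 122 125 124 125 124 128 162 196 220 223 224 225 224 225 225 225 214
  95  50  52  56  56  53  57  52  50  49  52  50  54  49  48  50  50  54
  49  48  62 102 117 125 138 157 170 176 186 180 158  73  46  44  45  45
  47  42  43]
```

The pad centre is (0.640, 0.010) at yaw 2.5°, which agrees with the handle prediction, and the drawer stopped hard after 174 mm. Next are the pick and place helpers, then the first tile.

```bash
cat > pp.py <<'E'
from h import *
PAD=np.array([0.6407,0.0100]); YAW=2.5; PZ=0.021
SIZE={"cork":(96,64),"red":(84,54),"green":(84,54),"blue":(84,54)}
X=np.array([np.cos(np.radians(YAW)),np.sin(np.radians(YAW))])
def pickable(rs,col,near,r):
    L,W=SIZE[col]
    rs=[q for q in rs if abs(q[3]-L)<6 and abs(q[4]-W)<6 and np.hypot(q[0]-near[0],q[1]-near[1])<r]
    return min(rs,key=lambda q:np.hypot(q[0]-near[0],q[1]-near[1])) if rs else None
def pick(col,near):
    for k in range(2):                       # second look from right above
        ctrl.goto([near[0],near[1],.28],rot(near[2])); img,c=shot("wrist")
        o=pickable(find(img,c,col,amin=500),col,near,.10)
        if o is None: raise SystemExit(f"{col} not seen near {near}")
        near=o[:3]
        if k==0 and np.hypot(*(np.array(o[:2])-ctrl.current_tool_pos()[:2]))<.012 and abs(o[2]-near[2])<3: pass
    print("pick",col,np.round(o[:5],4))
    ctrl.command_gripper(.88)
    ctrl.goto([o[0],o[1],.06],rot(o[2]))
    hit=ctrl.move_l([o[0],o[1],.0015],vel=.05,contact_N=6); z=ctrl.current_tool_pos()[2]
    if z>.004: ctrl.move_l([o[0],o[1],.1]); raise SystemExit(f"blocked at {z}")
    if hit: ctrl.move_l([o[0],o[1],z+.001],vel=.05)
    ctrl.command_gripper(0.); w=ctrl.current_grip_width()*91
    print("grip mm",round(w,1),"z",round(z,4),hit)
    if w<SIZE[col][1]-4: raise SystemExit("no grasp")
    zb=ctrl.current_tool_pos()[2]
    ctrl.move_l([o[0],o[1],.15],vel=.25)
    return zb                                # TCP above the object's underside
def place(n,zb,off=(0,0),col=None):
    """n: height of the support above the pad"""
    p=PAD+X*off[0]+np.array([-X[1],X[0]])*off[1]
    ctrl.goto([*p,.17],rot(YAW))
    zt=PZ+n+zb
    ctrl.move_l([*p,zt+.012],vel=.15)
    hit=ctrl.move_l([*p,zt-.003],vel=.03,contact_N=3)
    z=ctrl.current_tool_pos()[2]; print("place hit",hit,"z over expected mm",round((z-zt)*1e3,1))
    ctrl.command_gripper(.86); ctrl.move_l([*p,.16],vel=.25)
def look(col,top,name=None):
    w=PAD-X*.06; ctrl.goto([*w,.30],rot(YAW)); img,c=shot("wrist")
    if name: cv2.imwrite(f"pics/{name}.png",img[40:260,180:460])
    for q in find(img,c,col,z=PZ+top,amin=500):
        d=np.array(q[:2])-PAD
        if np.hypot(*d)<.06: print("on pad",col,"dx dy mm",np.round([d@X*1e3,(d[1]*X[0]-d[0]*X[1])*1e3],1),"yaw",round(q[2]-YAW,1),np.round(q[3:5],1))
E
python3 - <<'E'
from pp import *
zb=pick("blue",(.6296,.2986,10.9)); place(0,zb); look("blue",.010,"b1"); print(ctrl.current_t())
E
```

```text
pick blue [ 0.6295  0.2987 11.6623 85.4585 54.5054]
grip mm 53.6 z 0.0019 False
place hit True z over expected mm -0.6
on pad blue dx dy mm [-0.2  0.6] yaw -0.3 [82.1 53. ]
25.6583
```

The first tile is centred. Next is a sheet, then green, stopping to check after each.

```bash
python3 - <<'E'
from pp import *
zb=pick("cork",(.500,.320,1.9)); place(.010,zb); look("cork",.015,"s1"); print(ctrl.current_t())
E
```

```text
pick cork [ 0.4977  0.3223  2.9949 97.3041 65.7197]
grip mm 63.0 z 0.0018 False
place hit True z over expected mm -0.6
on pad cork dx dy mm [-4.8  0.6] yaw 0.0 [97.1 65.6]
35.3667
```

View pics/s1.png

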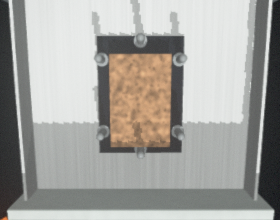

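The sheet lies flat between the pins, about 5 mm towards the robot and within tolerance. Green is next.

```bash
python3 - <<'E'
from pp import *
zb=pick("green",(.503,-.286,-10)); place(.015,zb); look("green",.025,"g1"); look("cork",.015); print(ctrl.current_t())
E
```

```text
pick green [  0.501   -0.286  -10.2122  84.5118  55.1683]
grip mm 53.5 z 0.0018 False
place hit True z over expected mm -0.6
on pad green dx dy mm [0.6 0.6] yaw 0.0 [81.3 52.2]
on pad cork dx dy mm [-4.3  0.7] yaw 0.1 [95.9 65.3]
45.45
```

```bash
cat >> pp.py <<'E'
def inhand(col):
    """offset of the held piece along tool x, from its far edge (m)"""
    img,c=shot("wrist"); p=ctrl.current_tool_pos(); x=ctrl.current_eef_rot()[:2,0]
    h=cv2.cvtColor(img,cv2.COLOR_BGR2HSV); m=sum(cv2.inRange(h,*r) for r in HSV[col]); m[:, :230]=0; m[:,410:]=0
    m=cv2.morphologyEx(m,cv2.MORPH_OPEN,np.ones((3,3)))
    k=max(cv2.findContours(m,cv2.RETR_EXTERNAL,cv2.CHAIN_APPROX_NONE)[0],key=cv2.contourArea)
    d=(to_plane(k[:,0],c,p[2]+TOP[col]-.0015)-p[:2])@x
    e=np.sort(d)[-15:].mean()-SIZE[col][0]/2e3; print("in hand",col,"dx mm",round(e*1e3,1)); return e,img
E
python3 - <<'E'
from pp import *
zb=pick("cork",(.373,.330,4)); e,img=inhand("cork"); cv2.imwrite("pics/hand.png",img); print(ctrl.current_t())
E
```

```text
pick cork [ 0.3701  0.3318  3.5918 98.3805 66.332 ]
grip mm 63.3 z 0.0017 False
in hand cork dx mm 0.8
50.8833
```

View pics/hand.png

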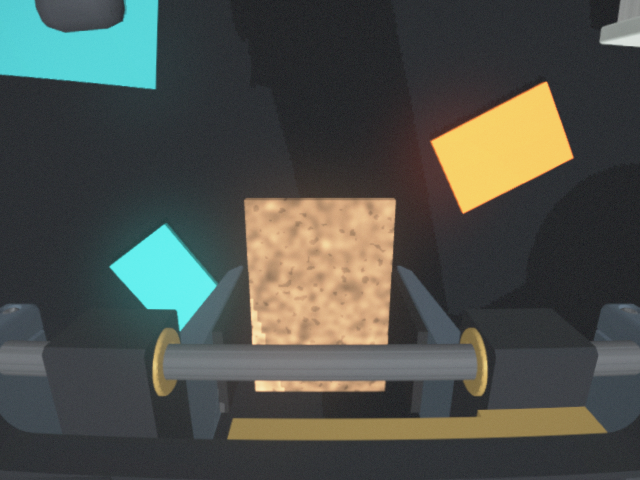

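The held cork is centred (rows 198-391) and level. Placing it.

```bash
python3 - <<'E'
from pp import *
ctrl.movej(ctrl.current_q()); place(.025,.0017); look("cork",.030,"s2"); print(ctrl.current_t())
E
```

```text
place hit True z over expected mm -0.5
on pad cork dx dy mm [-0.6  0.7] yaw -0.1 [98.4 65.7]
55.7583
```

View pics/s2.png

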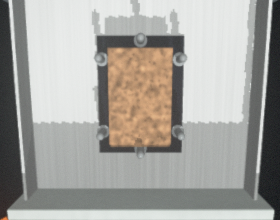

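The second sheet is centred between the pins. Red and the last sheet follow, with an in-hand check for the sheet.

```bash
python3 - <<'E'
from pp import *
zb=pick("red",(.627,-.292,9.6)); place(.030,zb); look("red",.040,"r1"); look("cork",.030)
zb=pick("cork",(.375,-.302,-11.3)); e,_=inhand("cork"); print(ctrl.current_t())
if abs(e)>.008: raise SystemExit
place(.040,zb,off=(-e if abs(e)>.0015 else 0,0)); look("cork",.045,"s3")
img,c=shot("top"); cv2.imwrite("pics/top2.png",img)
for col in ("cork","red","green","blue"): print(col,[(np.round(q[:5],3).tolist()) for q in find(img,c,col,z=.066)])
print(ctrl.current_t())
E
```

```text
pick red [ 0.6254 -0.2909  9.7133 85.1488 55.4682]
grip mm 53.8 z 0.0019 False
place hit True z over expected mm -0.5
on pad red dx dy mm [0.3 0.7] yaw -0.1 [82.4 53.7]
on pad cork dx dy mm [-0.5  0.7] yaw -0.1 [98.3 65.7]cork not seen near (0.375, -0.302, -11.3)
```

The last sheet wasn't found where it was, so it may have been knocked. I'll look from here and from the top camera.

```bash
python3 - <<'E'
from pp import *
a,c=shot("wrist"); print("wrist",[(np.round(q[:5],3).tolist(),q[5]) for q in find(a,c,"cork",amin=300)])
b,ct=shot("top"); print("top",[(np.round(q[:5],3).tolist(),q[5]) for q in find(b,ct,"cork")])
cv2.imwrite("pics/lost.png",np.hstack([cv2.resize(a,(400,300)),cv2.resize(b,(400,300))]))
E
```

```text
wrist [([0.023, -0.422, 78.784, 522.009, 50.017], (np.int64(445), np.int64(425))), ([0.11, -0.497, 2.061, 108.164, 39.227], (np.int64(508), np.int64(360))), ([0.205, -0.018, -24.44, 108.183, 39.131], (np.int64(130), np.int64(360))), ([0.369, -0.294, -11.247, 108.477, 80.892], (np.int64(315), np.int64(195)))]
top [([0.384, -0.285, -10.929, 86.763, 29.222], (np.int64(406), np.int64(282))), ([0.65, 0.009, 2.816, 108.066, 68.702], (np.int64(314), np.int64(199)))]
```

View pics/lost.png

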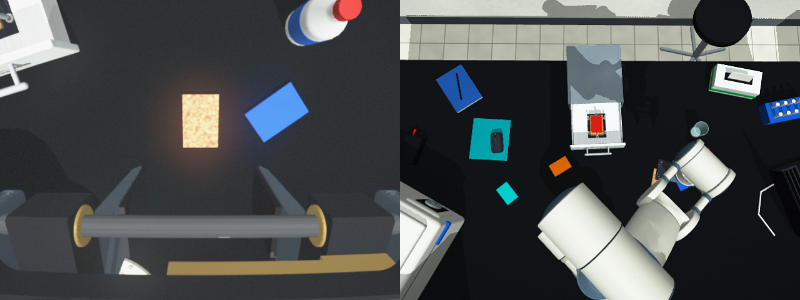

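The sheet is still in place at wrist (320,193). The mask took in the warm glow around it (108x81 mm), so I'll raise the brightness threshold.

```bash
python3 - <<'E'
from pp import *
HSV["cork"]=[((6,30,160),(24,185,255))]
zb=pick("cork",(.375,-.302,-11.3)); e,_=inhand("cork"); print(ctrl.current_t())
if abs(e)>.008: raise SystemExit
HSV["cork"]=[((6,40,90),(22,175,255))]
place(.040,zb,off=(-e if abs(e)>.0015 else 0,0)); look("cork",.045,"s3")
img,c=shot("top"); cv2.imwrite("pics/top2.png",img)
for col in ("cork","red","green","blue"): print(col,[(np.round(q[:5],3).tolist()) for q in find(img,c,col,z=.066)])
print(ctrl.current_t())
E
```

```text
pick cork [  0.3724  -0.3013 -11.3244  96.1026  64.6818]
grip mm 63.4 z 0.0017 False
in hand cork dx mm 1.0
71.3833
place hit True z over expected mm -0.5
on pad cork dx dy mm [0.1 0.7] yaw -0.0 [96.8 65.5]
cork [[0.611, 0.008, -89.887, 64.5, 50.008]]
red [[0.508, -0.527, -46.305, 31.224, 27.484]]
green [[0.819, -0.653, 51.043, 258.519, 117.825]]
blue [[0.121, 0.721, -22.892, 115.319, 26.537], [0.361, -0.421, -65.171, 95.875, 65.495], [0.491, -0.474, 14.918, 61.082, 37.701], [0.71, -0.913, -78.433, 218.749, 109.127], [0.823, 0.694, 34.341, 207.277, 147.995]]
75.875
```

View pics/s3.png

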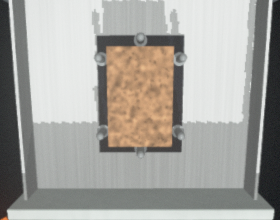

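All six pieces are stacked and centred. Now I'll grip the bar and shut the drawer gently.

```bash
python3 - <<'E'
from pp import *
p=np.load("stop.npy"); R=rot(90+YAW)
ctrl.command_gripper(.30); ctrl.goto([p[0],p[1],.17],R)
hit=ctrl.move_l([p[0],p[1],.058],vel=.08,contact_N=8)
if hit: raise SystemExit("blocked")
ctrl.command_gripper(0.); print("w",ctrl.current_grip_width()*91)
q=ctrl.current_tool_pos()
hit=ctrl.move_l([*(q[:2]+X*.215),q[2]],vel=.05,contact_N=15); ctrl.sleep(.3)
r=ctrl.current_tool_pos(); print("shut",hit,np.linalg.norm((r-q)[:2]),ctrl.current_contact_force())
ctrl.command_gripper(.30); ctrl.sleep(.2); ctrl.move_l([r[0],r[1],.17],vel=.12)
ctrl.goto([r[0]-.03,r[1],.27],R); a,c=shot("wrist"); cv2.imwrite("pics/shut.png",a); print(ctrl.current_t(),r)
E
```

```text
w 9.956752952738734
shut True 0.19976188798542396 [-2.26929502 -1.1199298   8.22300041]
86.3167 [0.68921099 0.01172651 0.05818746]
```

View pics/shut.png

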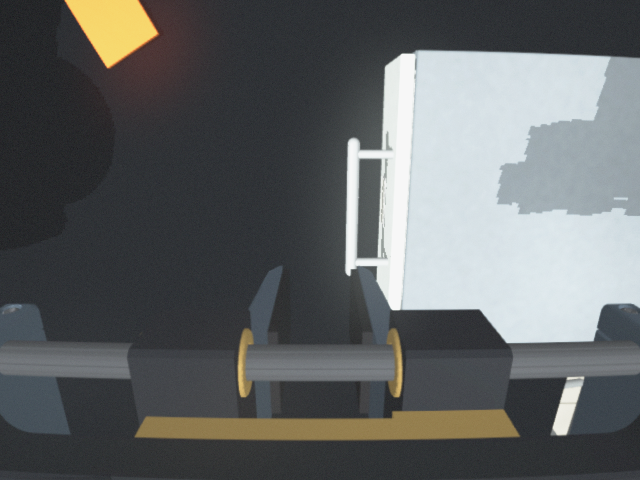

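The drawer front at column 410 sits flush against the cabinet, and it travelled the full 200 mm. The robot is clear, so I'm handing in.

```bash
python3 -c "
from bench import ctrl
ctrl.sleep(.5); print(ctrl.sign_off(), ctrl.current_t())"
```

```text
the job is handed in; nothing more can be done
the job is handed in; nothing more can be done
```

I stacked the blue, green and red tiles on the pad with a cork sheet on each, pushed the drawer shut over its full 200 mm travel, and handed the job in at about 87 s; no verdict came back.

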